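# Set out the printmaking table

### The arm

A 6-joint arm with a two-finger parallel gripper is mounted at the origin on the work surface. World frame = base frame: x ahead of the robot, y to its left, z up, the work surface at z = 0. Lengths are in m, angles in degrees, forces in N, time in s.
With the tool pointing down it reaches from about 0.25 to 0.725 m from the base axis. Payload 9.7 kg.
Tool frame: the origin (TCP) lies midway between the tips of the shut fingers; the grasp point (between the pads) lies 19 mm behind it; z points along the fingers, y is the line along which they close (so a half turn about z gives the same grasp; the last joint's range is limited). The gripper opens to 85 mm and grips with 20 to 120 N. Pads are 22 mm wide; open, the fingers measure 114 mm over their backs; the gripper's body (76 mm by 85 mm) begins 54 mm behind the grasp point. The pads swing forward as they close: fully open they stand 13 mm farther back than shut.
Start: joints at [-70.359, 4.979, 10.078, 95.1, 0, 90], TCP at [0.185, -0.518, 0.231] pointing down, gripper open.
Joint ranges: [-179.16, 179.16], [-48.56, 103.87], [-65.8, 70.77], [-126.05, 130.52], [-82.76, 87.17], [-180, 180]. Speed limits (degrees/s): [127.2, 127.2, 147.25, 180, 180, 180].

### API

Orientations are given as [roll, pitch, yaw] about the fixed x, y, z axes, in that order (R = Rz(yaw) Ry(pitch) Rx(roll)).
In Python, from workcell import * gives the robot as it stands.
- The arm moves only by the tool servo_tool, never from a script. Its argument "moves" is a list of rows, each a list of 4 numbers: the shift along the world's x, y, z in cm, then the turn about the world's z in rad. A call has 1 to 20 rows; each row is the pose to reach, as a shift and turn from the pose commanded when the call began; what a row does not reach only later rows make up. A row lasts 1/12 s, in which the tool goes at most 41.7 mm and 7.16 degrees, less where a joint would pass 70% of its speed; a pose out of reach is approached as far as the arm can. A call with a gripper value outside its range is refused whole. "claw" is the closure, from 0 (fully open) to 1 (shut), set as the call begins (left out, the last holds). The fingers move at their own pace and stop on an object; "force" is the grip in N (left out, the last holds). Time passes only in rows, so rows that repeat a pose let the fingers close. It gives the time, the measured TCP pose, the force, the opening and the grip force at its end, in the units of the state.
- get_obs(): the state, without advancing time (a new reading comes with each control period).
- camera(name): name is "side" or "top"; returns the picture (480x640x3 uint8, red, green, blue); there is no depth.
- get_calibration(name): a dict with "fx", "fy", "cx", "cy" (pixels), "rvec" (rotation vector, rad) and "tvec" (3), from world to camera coordinates, as OpenCV has them. Camera axes: x right, y down, z forward; pixel columns grow to the right and rows downward; lengths in m; the calibration is good to about 2 mm. A picture is of the moment at which its call begins. get_calibration takes no time and is no camera call.
- job_done(): hands the job in; it is judged then, once.
The state is a dict: "time": time; "q": joint angles; "qd": joint speeds; "joint_efforts": joint torques, N m; "ee_pos": TCP position; "tcp_rot": TCP orientation; "wrist_force": force on the tool from outside, world axes, zero at the start; "torque": the same for the moment, N m; "opening": finger opening in m; "grasp_force": force on a finger pad.
Only numpy, scipy, OpenCV 4.12 (cv2) and the standard library are available. Lean on these libraries where they do the work, as an engineer would, in place of code of your own. Each camera call takes 0.05 s, during which the arm holds its last target. There are 200 camera calls.

### The job

Set out the printmaker's green mat (left and behind are as seen from the robot): lay the printing block in the middle of the mat, lino face up, its long side along the mat's long side; stand the black ink jar on the mat to the left of the block, level with its middle, with a 3 cm gap between them, and the small white pot on the mat behind the block (on the side away from the robot), centred on it, also with a 3 cm gap. Stack the empty grey bin squarely on top of the bin that holds the gouges, turned so that their cut-down fronts are at opposite ends and it stands level on the rim instead of nesting, and leave the lower bin where it stands. Do not disturb the clear tub and the tall bottle, and let go of everything at the end.

Things in the scene. Friction and masses are not known exactly. Their poses are not given: they have to be found in the camera images.
- mat: green cutting mat, fixed, 210 mm (its x) by 290 mm (its y, the long side) and 3 mm thick, turned up to 0.22 rad; it lies left or right of the middle of the table. Origin: centre of its underside, on the table. Its +x points away from the robot (behind), its +y to the robot's left
- block: printing block: rectangular plywood with a carved grey lino face, 55 mm (its x) by 80 mm (its y, the long side), 20 mm high. Origin: centre of the underside, z up. It, the jar, the pot and both bins start on a fixed plywood board, 6 mm thick, on the other half of the table from the mat, 110 mm or more apart (centres)
- jar: ink jar, black with a white lid, round, body 56 mm diameter and 40 mm high, lid 48 mm, 60 mm high in all; grip the body. Origin: centre of the underside, z up
- pot: small white round pot, body 35 mm and lid 38 mm diameter (the lid is the top 12 mm), 36 mm high. Origin: centre of the underside, z up
- bin_a: the EMPTY stack-and-nest bin, grey plastic, 60 g: rim 91 mm (its x) by 62 mm (its y), foot 74 x 42 mm, 42 mm high; the +x end wall (front) is cut down to 28 mm. Grip the upright rim band, the top 9 mm of the long sides, 62 mm across y. On bin_b with the same heading it nests 28 mm up; turned half round it stands on the rim, 42 mm up. Origin: centre of the underside, z up
- bin_a_front (a point): a point of the empty bin 45 mm from its origin along its +x, at underside height, below the cut-down front. Both bins: four feet, 8 mm along x and 4 mm thick, stick out at the bottom to y = +-33 mm, at x = +26 and -10 mm; at the same x the long walls have slots 14 mm wide, 14 mm deep from the rim. The feet reach only 6 mm over the rim: centre it well
- bin_b: the bin that holds three small gouges (steel and wood, fixed on its floor): same shape, axes, slots, feet and origin as the empty one; 140 g, loose, to be left where it stands
- tub: bystander: clear plastic round tub, 96 mm across, 55 mm high, at the far edge of the work. Origin: centre of the underside
- bottle: bystander: tall black bottle with red cap, 48 mm diameter, 120 mm high, at the far edge of the work. Origin: centre of the underside
There are look-alikes about, which are no part of the job. What is shaped like the bin_a but blue, orange or pink is not meant.

How it is judged:
By the outcome, as a careful person would: the job done as asked, in the order asked, and still so for the second after the job is handed in, with the robot touching nothing.
It also fails if it takes over 112 s, if anything falls off the work surface, if the arm or the gripper's body presses on something with over 40 N, if the wrist force passes 120 N, or if a joint passes its speed limit or range.

## Working session

There is one attempt and no reset: what is moved stays moved. The work goes in short steps, Python scripts to look and compute and a tool call to move; the robot and the scene stay as the last step left them, time stands still between calls to the robot, and variables do not carry over. Pictures are saved under pics/ and viewed, at most 14 in all, crops included, and the job is handed in when it is done.

Besides the shell and the picture viewer there is one more tool, called after "Request:" as name(argument=value, ...), one argument or row to a line, values as JSON. servo_tool: Moves the arm, as the interface text tells. Its arguments: {"type":"object","properties":{"moves":{"type":"array","items":{"type":"array","items":{"type":"number"}}},"claw":{"type":"number"},"force":{"type":"number"}},"required":["moves"]}

```bash
mkdir -p pics; ls; python3 - <<'E'
from workcell import *
import cv2
for n in("top","side"):
    im=camera(n); cv2.imwrite(f"pics/{n}0.png",im[...,::-1]); print(n,get_calibration(n))
print(get_obs())
E
```

```text
pics
top {'fx': 592.6030082482783, 'fy': 592.6030082482783, 'cx': 321.7574760028611, 'cy': 236.90116987330595, 'rvec': array([ 2.16721083, -2.17103538,  0.11559362]), 'tvec': array([0.01492001, 0.49993744, 1.40687404])}
side {'fx': 451.7256517667181, 'fy': 451.7256517667181, 'cx': 326.8308555982418, 'cy': 237.4177134643833, 'rvec': array([ 0.87647189, -2.30379311,  1.29920149]), 'tvec': array([0.36067454, 0.20762641, 0.89346061])}
{'time': 0.1, 'q': array([-7.03582779e+01,  5.01136216e+00,  1.00404924e+01,  9.51010271e+01,
        8.92176706e-04,  8.99997756e+01]), 'qd': array([ 0.01318831, -0.05135407,  0.31623472,  0.01971689,  0.04423852,
       -0.09126228]), 'joint_efforts': array([-8.58517906e-04, -5.21562696e+01,  4.65652585e+01,  1.59223593e-02,
       -1.54937533e-05, -2.52457204e-05]), 'ee_pos': array([ 0.18481141, -0.51780402,  0.23063464]), 'tcp_rot': array([-1.79928103e+02, -8.92457558e-04,  1.96419454e+01]), 'wrist_force': array([ 0.29750666, -0.0730493 ,  0.62743364]), 'torque': array([ 0.01817705, -0.04235408, -0.01079082]), 'grasp_force': 0.0, 'opening': 0.08519024203395593}
```

View pics/top0.png

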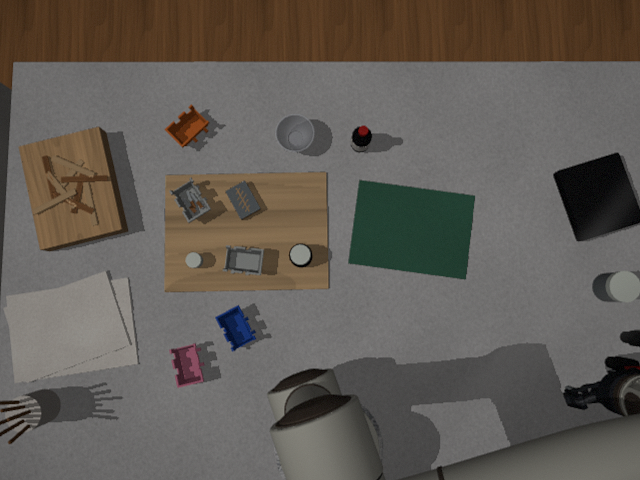

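View pics/side0.png

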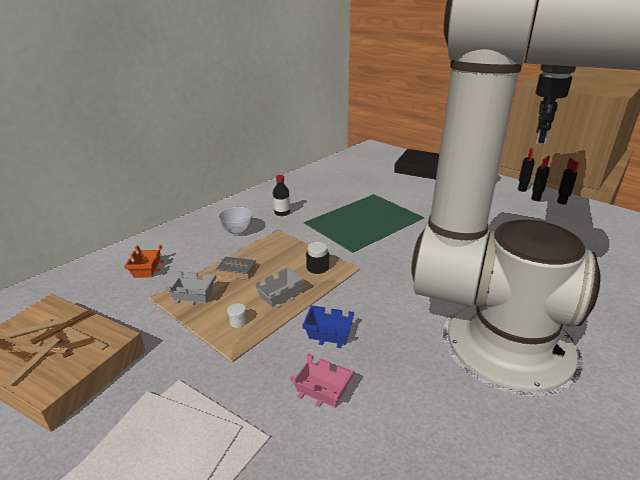

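The top view shows the board, with bin_b (gouges) at (193,201), the block at (243,199), the pot at (194,260), bin_a at (244,260) and the jar at (300,255). The mat is centred near (412,229). The look-alike bins are orange (187,127), blue (236,328) and pink (187,365). Of the two grey bins, the empty one at (244,260) is bin_a.

```bash
python3 - <<'E'
import cv2
a=cv2.imread("pics/top0.png")[165:300,160:335]; cv2.imwrite("pics/ct.png",cv2.resize(a,None,fx=4.4,fy=4.4,interpolation=cv2.INTER_CUBIC))
a=cv2.imread("pics/side0.png")[225:350,150:360]; cv2.imwrite("pics/cs.png",cv2.resize(a,None,fx=3.8,fy=3.8,interpolation=cv2.INTER_CUBIC))
E
```

```text
(no output)
```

View pics/ct.png

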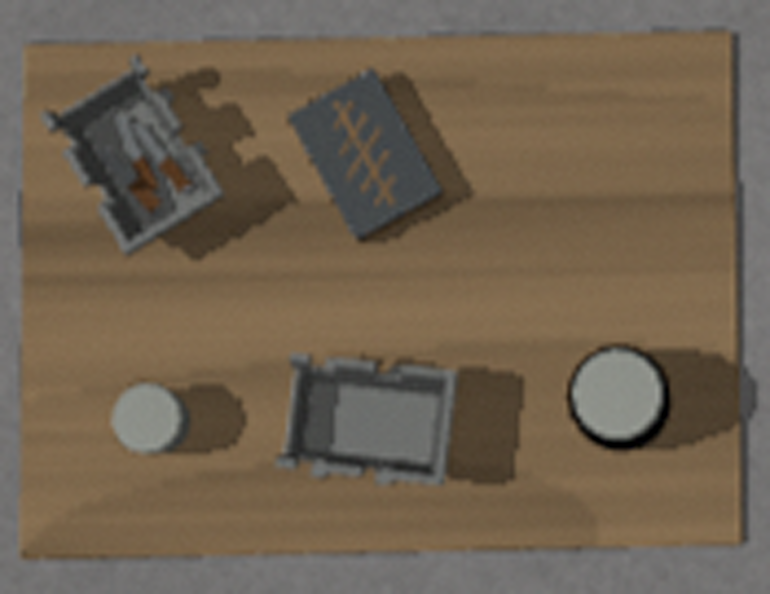

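View pics/cs.png

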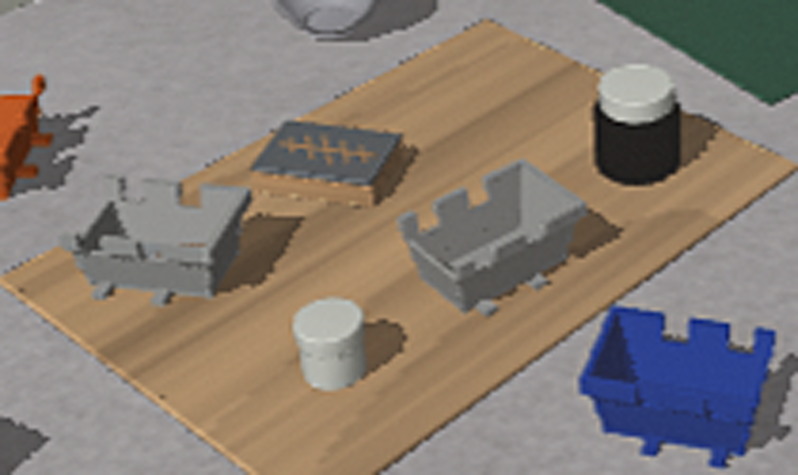

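The crops show bin_a empty, with its cut-down front (ears and nearer slot) at the left end (290,410) in the top crop. bin_b has its front at the upper left (95,90), pointing away and left, and the gouges inside. The block is lino face up. I'll fit each pose by comparing silhouettes in both views.

```bash
cat > h.py <<'E'
import numpy as np, cv2
from scipy.optimize import minimize
from workcell import *
S=4
def proj(n,P):
    c=get_calibration(n); K=np.array([[c["fx"],0,c["cx"]],[0,c["fy"],c["cy"]],[0,0,1.]])
    return cv2.projectPoints(np.asarray(P,float).reshape(-1,1,3),c["rvec"],c["tvec"],K,None)[0][:,0]
def box(x0,x1,y0,y1,z0,z1): return np.array([[x,y,z] for x in(x0,x1) for y in(y0,y1) for z in(z0,z1)],float)
def cyl(r,z0,z1):
    t=np.linspace(0,2*np.pi,48,endpoint=False); return np.vstack([np.c_[r*np.cos(t),r*np.sin(t),0*t+z] for z in(z0,z1)])
def binm():
    Y=lambda z:21+10*min(z,33)/33; X=lambda z:37+8.5*min(z,33)/33
    L=[box(-37,37,-21,21,0,2)]
    for s in(1,-1):
        def wall(xa,xb,za,zb):
            return np.array([[x,s*(Y(z)-d),z] for z in(za,zb) for x in(xa(z),xb(z)) for d in(0,2)])
        m=lambda z:-X(z); c=lambda v:(lambda z:v)
        L+=[wall(m,X,0,28),wall(m,X,28,28)]
        for xa,xb in((m,c(-17)),(c(-3),c(19)),(c(33),X)): L+=[wall(xa,xb,28,33),wall(xa,xb,33,42)]
        for fx in(26,-10): L.append(box(fx-4,fx+4,*sorted((s*18,s*33)),0,4))
    L+=[np.array([[-X(z)+d,y,z] for z in(a,b) for d in(0,2) for y in(-Y(z),Y(z))]) for a,b in((0,33),(33,42))]
    L+=[np.array([[X(z)-d,y,z] for z in(0,28) for d in(0,2) for y in(-Y(z),Y(z))])]
    return L
M=dict(bin_a=binm(),jar=[cyl(28,0,40),cyl(24,40,60)],pot=[cyl(17.5,0,24),cyl(19,24,36)],
  block=[box(-27.5,27.5,-40,40,17,20)],mat=[box(-105,105,-145,145,0,3)])
M["bin_b"]=M["bin_a"]
def pose(P,p):
    c,s=np.cos(p[2]),np.sin(p[2]); return (P@np.array([[c,-s,0],[s,c,0],[0,0,1]]).T)/1e3+[p[0],p[1],p[3]]
def render(n,o,p,roi):
    x0,y0,x1,y1=roi; m=np.zeros(((y1-y0)*S,(x1-x0)*S),np.uint8)
    for P in M[o]:
        q=(proj(n,pose(P,p))-[x0-.5,y0-.5])*S
        cv2.fillConvexPoly(m,cv2.convexHull(np.round(q*16).astype(np.int32)),1,shift=4)
    return m
def mask(im,o,roi):
    x0,y0,x1,y1=roi; a=cv2.resize(im[y0:y1,x0:x1].astype(np.float32),None,fx=S,fy=S,interpolation=cv2.INTER_CUBIC)
    mx,mn=a.max(2),a.min(2)
    if o=="mat": return ((a[...,1]>1.3*a[...,0])).astype(np.uint8)
    return (((mx-mn)/np.maximum(mx,1)<.27)|(mx<25)).astype(np.uint8)
def valid(n,o,roi,B):
    x0,y0,x1,y1=roi; m=np.zeros(((y1-y0)*S,(x1-x0)*S),np.uint8)
    if B is None: return m+1
    q=(proj(n,B)-[x0-.5,y0-.5])*S; cv2.fillConvexPoly(m,np.round(q).astype(np.int32),1); return m
def fit(o,ims,p0,fixz=None,B=None,hole=True,pad=12):
    D=[]
    for n,im in ims.items():
        q=np.vstack([proj(n,pose(P,p0)) for P in M[o]]); a=np.maximum(q.min(0)-pad,0); b=np.minimum(q.max(0)+pad,[640,480])
        roi=tuple(int(v) for v in(*a,*b)); mk=mask(im,o,roi)
        if hole:
            r=0; cs,_=cv2.findContours(mk,cv2.RETR_EXTERNAL,cv2.CHAIN_APPROX_NONE)
            if o in("block",): mk=cv2.morphologyEx(mk,cv2.MORPH_CLOSE,np.ones((17,17)))
        D.append((n,roi,mk,valid(n,o,roi,B)))
    sc=np.array([.004,.004,.06,.004])
    def full(v):
        p=np.array(p0)+np.r_[v,np.zeros(4-len(v))]*sc
        if fixz is not None:p[3]=fixz
        return p
    def cost(v):
        p=full(v); return sum((np.abs(render(n,o,p,roi).astype(int)-mk)*va).sum()/S**2 for n,roi,mk,va in D)
    k=3 if fixz is not None else 4; best=None
    for st in(1,.3):
        v0=np.zeros(k) if best is None else best.x
        best=minimize(cost,v0,method="Nelder-Mead",options=dict(initial_simplex=np.vstack([v0]+[v0+st*e*1.5 for e in np.eye(k)]),xatol=.005,fatol=.05,maxiter=400))
    return full(best.x),best.fun
def uv2w(n,uv,z):
    c=get_calibration(n); R=cv2.Rodrigues(c["rvec"])[0]; C=-R.T@c["tvec"]
    d=R.T@np.array([(uv[0]-c["cx"])/c["fx"],(uv[1]-c["cy"])/c["fy"],1]); return C+d*(z-C[2])/d[2]
E
cat > m.py <<'E'
from h import *
ims={n:cv2.imread(f"pics/{n}0.png")[...,::-1] for n in("top","side")}
g=dict(bin_b=((193,202),.04),block=((243,200),.026),pot=((194,260),.04),bin_a=((243.5,261),.03),jar=((300,255),.06),mat=((412,229),.003))
y0=dict(bin_b=30,block=35,bin_a=85,mat=0,jar=0,pot=0)
B=[uv2w("top",q,.006) for q in((165.5,175),(326.5,172.5),(328.5,288),(165,291.5))]; print("board",np.round(B,3)[:,:2].tolist())
for o,(uv,z) in g.items():
    w=uv2w("top",uv,z); zz=0 if o=="mat" else .006; p0=[w[0],w[1],np.radians(y0[o]),zz]
    bb=None if o=="mat" else B
    for nm,kw in(("top",dict(fixz=zz)),("side",dict(fixz=zz)),("both",{})):
        I=ims if nm=="both" else {nm:ims[nm]}
        p,c=fit(o,I,p0,B=bb,**kw); print(o,nm,np.round(p[:2]*1e3,1),"yaw",round(np.degrees(p[2]),1),"z",round(p[3]*1e3,1),"cost",round(c,1))
E
python3 m.py
```

```text
board [[0.657, 0.401], [0.663, 0.002], [0.377, -0.002], [0.369, 0.395]]Traceback (most recent call last):
  File "m.py", line 11, in <module>
    p,c=fit(o,I,p0,B=bb,**kw); print(o,nm,np.round(p[:2]*1e3,1),"yaw",round(np.degrees(p[2]),1),"z",round(p[3]*1e3,1),"cost",round(c,1))
        ~~~^^^^^^^^^^^^^^^^^^
  File "h.py", line 63, in fit
    best=minimize(cost,v0,method="Nelder-Mead",options=dict(initial_simplex=np.vstack([v0]+[v0+st*e*1.5 for e in np.eye(k)]),xatol=.005,fatol=.05,maxiter=400))
    res = _minimize_neldermead(fun, x0, args, callback, bounds=bounds,
                               **options)
    fxr = func(xr)
    fx = function(np.copy(x), *(wrapper_args + args))
  File "h.py", line 59, in cost
    p=full(v); return sum((np.abs(render(n,o,p,roi).astype(int)-mk)*va).sum()/S**2 for n,roi,mk,va in D)
                      ~~~^^^^^^^^^^^^^^^^^^^^^^^^^^^^^^^^^^^^^^^^^^^^^^^^^^^^^^^^^^^^^^^^^^^^^^^^^^^^^^^
  File "h.py", line 59, in <genexpr>
    p=full(v); return sum((np.abs(render(n,o,p,roi).astype(int)-mk)*va).sum()/S**2 for n,roi,mk,va in D)
                                  ~~~~~~^^^^^^^^^^^
  File "h.py", line 32, in render
    q=(proj(n,pose(P,p))-[x0-.5,y0-.5])*S
       ~~~~^^^^^^^^^^^^^
  File "h.py", line 6, in proj
    c=get_calibration(n); K=np.array([[c["fx"],0,c["cx"]],[0,c["fy"],c["cy"]],[0,0,1.]])
ValueError: time passes only in moves, steps and waits
```

```bash
python3 - <<'E'
s=open("h.py").read()
s=s.replace("S=4\n","S=4\nCAL={n:get_calibration(n) for n in('top','side')}\n",1).replace("c=get_calibration(n);","c=CAL[n];")
open("h.py","w").write(s)
E
time python3 m.py
```

```text
board [[0.657, 0.401], [0.663, 0.002], [0.377, -0.002], [0.369, 0.395]]
bin_b top [589.2 332. ] yaw 32.2 z 6.0 cost 126.1
bin_b side [589.9 332.9] yaw 32.4 z 6.0 cost 240.8
bin_b both [589.3 332.5] yaw 32.5 z 5.9 cost 379.7
block top [592.3 207.1] yaw 119.5 z 6.0 cost 11.4
block side [611.  206.5] yaw 37.6 z 6.0 cost 388.2
block both [592.6 207.4] yaw 119.4 z 5.3 cost 192.9
pot top [445.1 322. ] yaw 2.8 z 6.0 cost 8.5
pot side [445.1 322. ] yaw 0.1 z 6.0 cost 21.7
pot both [445.1 322. ] yaw 2.7 z 5.4 cost 30.1
bin_a top [444.1 202. ] yaw 83.5 z 6.0 cost 40.0
bin_a side [443.8 203. ] yaw 82.9 z 6.0 cost 420.1
bin_a both [444.4 202.2] yaw 83.7 z 5.4 cost 466.3
jar top [455.7  65.6] yaw 1.2 z 6.0 cost 51.7
jar side [458.   63.2] yaw 4.2 z 6.0 cost 153.2
jar both [455.7  64.7] yaw 3.6 z 7.8 cost 207.2
mat top [ 523.4 -206.5] yaw -8.0 z 0.0 cost 241.1
mat side [ 523.9 -207.5] yaw -7.6 z 0.0 cost 146.0
mat both [ 523.5 -208.2] yaw -7.9 z -2.6 cost 361.2
real	0m9.289s
user	0m9.551s
sys	0m0.363s
```

Both views agree to about 1 mm and the heights come out right (board 6 mm, mat 0). These could be confused:
- **Bins:** bin_a is the grey empty one at (244,260). bin_b is the grey one with gouges at (193,201). The orange (187,127), blue (236,328) and pink (187,365) bins are decoys.
- **Pot:** it's the white one at (194,260). The other light round things are the jar lid (300,255) and a white object at (623,288).
- **Block:** it has a lino face at (243,199). The wood block at (73,188) is a decoy.

The close crops confirmed these choices, so I'm moving to the block.

Request:
servo_tool(
  moves=[
    [40.75, 72.5, -6, 0.172],
    [40.75, 72.5, -6, 0.172],
    [40.75, 72.5, -6, 0.172],
    [40.75, 72.5, -6, 0.172],
    [40.75, 72.5, -6, 0.172],
    [40.75, 72.5, -6, 0.172],
    [40.75, 72.5, -6, 0.172],
    [40.75, 72.5, -6, 0.172],
    [40.75, 72.5, -6, 0.172],
    [40.75, 72.5, -6, 0.172],
    [40.75, 72.5, -6, 0.172],
    [40.75, 72.5, -6, 0.172],
    [40.75, 72.5, -6, 0.172],
    [40.75, 72.5, -6, 0.172],
    [40.75, 72.5, -6, 0.172],
    [40.75, 72.5, -6, 0.172],
    [40.75, 72.5, -6, 0.172],
    [40.75, 72.5, -6, 0.172],
    [40.75, 72.5, -6, 0.172],
    [40.75, 72.5, -6, 0.172],
  ],
  claw=0,
)

```text
time: 1.77
ee_pos: [0.5925, 0.2086, 0.1706]
tcp_rot: [-180.0, 0.0, 29.5]
wrist_force: [0.7, 0.2, 0.5]
opening: 0.085
grasp_force: 0.0
```

Request:
servo_tool(
  moves=[
    [0, 0, -4, 0],
    [0, 0, -8, 0],
    [0, 0, -12, 0],
    [0, 0, -14, 0],
    [0, 0, -15.5, 0],
    [0, 0, -16.6, 0],
    [0, 0, -16.6, 0],
    [0, 0, -16.6, 0],
    [0, 0, -16.6, 0],
  ],
)

```text
time: 2.52
ee_pos: [0.5929, 0.2068, 0.0067]
tcp_rot: [180.0, -0.1, 29.5]
wrist_force: [-0.1, -0.0, 1.2]
opening: 0.0851
grasp_force: 0.0
```

Request:
servo_tool(
  moves=[
    [0, 0, 0, 0],
    [0, 0, 0, 0],
    [0, 0, 0, 0],
    [0, 0, 0, 0],
    [0, 0, 0, 0],
    [0, 0, 0, 0],
    [0, 0, 0, 0],
    [0, 0, 0, 0],
    [0, 0, 0, 0],
    [0, 0, 0, 0],
  ],
  claw=1,
  force=35,
)

```text
time: 3.35
ee_pos: [0.5927, 0.2067, 0.0066]
tcp_rot: [180.0, -0.1, 29.5]
wrist_force: [-0.3, -1.2, 6.4]
opening: 0.0542
grasp_force: 38.2
```

```bash
python3 -c "
from workcell import *
o=get_obs();print(o['q'],o['ee_pos'],o['opening'],o['grasp_force'],o['wrist_force'])"
```

```text
[ 1.92297237e+01  1.69396335e+01 -1.06312459e+00  7.18931979e+01
 -4.51890040e-03  1.69736966e+02] [0.59272225 0.20672876 0.00656436] 0.05416659549217406 38.21926474571228 [-0.29493002 -1.23329889  6.35787755]
```

Request:
servo_tool(
  moves=[
    [0, 0, 1, 0],
    [0, 0, 4, 0],
    [0, 0, 7, 0],
    [0, -1, 9, 0.03],
    [-0.4, -3, 10, 0.08],
    [-0.8, -5.5, 10, 0.15],
    [-1.4, -8.5, 10, 0.22],
    [-2, -12, 10, 0.3],
    [-2.6, -15.5, 10, 0.38],
    [-3.2, -19, 10, 0.46],
    [-3.8, -22.5, 10, 0.54],
    [-4.3, -26, 10, 0.62],
    [-4.9, -29.5, 10, 0.7],
    [-5.5, -33, 10, 0.78],
    [-6, -36, 10, 0.85],
    [-6.5, -38.5, 10, 0.89],
    [-6.8, -40.5, 10, 0.916],
    [-6.9, -41.4, 9, 0.916],
    [-6.9, -41.4, 7, 0.916],
    [-6.9, -41.4, 5, 0.916],
  ],
)

```text
time: 5.02
ee_pos: [0.5234, -0.2081, 0.0552]
tcp_rot: [179.9, 0.0, 81.9]
wrist_force: [-0.3, -0.1, -1.1]
opening: 0.0542
grasp_force: 37.5
```

Request:
servo_tool(
  moves=[
    [0, 0, -1.5, 0],
    [0, 0, -3, 0],
    [0, 0, -4, 0],
    [0, 0, -4.5, 0],
    [0, 0, -4.5, 0],
    [0, 0, -4.5, 0],
  ],
)

```text
time: 5.52
ee_pos: [0.5234, -0.2073, 0.0107]
tcp_rot: [180.0, 0.0, 82.0]
wrist_force: [0.9, -1.0, -2.2]
opening: 0.0537
grasp_force: 37.5
```

Request:
servo_tool(
  moves=[
    [0, 0, -0.3, 0],
    [0, 0, -0.6, 0],
    [0, 0, -0.68, 0],
    [0, 0, -0.7, 0],
    [0, 0, -0.7, 0],
  ],
)

```text
time: 5.93
ee_pos: [0.5233, -0.2075, 0.0036]
tcp_rot: [180.0, 0.0, 82.0]
wrist_force: [1.0, 0.5, -0.8]
opening: 0.0544
grasp_force: 37.6
```

Request:
servo_tool(
  moves=[
    [0, 0, 0, 0],
    [0, 0, 0, 0],
    [0, 0, 0, 0],
    [0, 0, 0, 0],
    [0, 0, 0, 0],
    [0, 0, 0, 0],
    [0, 0, 2, 0],
    [0, 0, 5, 0],
    [0, 0, 9, 0],
    [0, 0, 13, 0],
  ],
  claw=0,
)

```text
time: 6.77
ee_pos: [0.5224, -0.2071, 0.1342]
tcp_rot: [-179.9, -0.0, 82.0]
wrist_force: [1.4, -0.5, 0.4]
opening: 0.0853
grasp_force: 0.0
```

Request:
servo_tool(
  moves=[
    [-1, 4, 0, 0],
    [-2, 8, 0, 0],
    [-3, 12, 0, 0],
    [-4, 16, 0, 0],
    [-5, 20, 0, 0],
    [-6, 24, 0, 0],
    [-6.5, 26.5, 0, 0],
    [-6.7, 27.2, 0, 0],
    [-6.7, 27.2, -2, 0],
    [-6.7, 27.2, -6, 0],
    [-6.7, 27.2, -9, 0],
    [-6.7, 27.2, -11.5, 0],
    [-6.7, 27.2, -12.8, 0],
    [-6.7, 27.2, -12.8, 0],
    [-6.7, 27.2, -12.8, 0],
  ],
)

```text
time: 8.02
ee_pos: [0.4559, 0.0642, 0.0052]
tcp_rot: [-179.9, 0.0, 82.0]
wrist_force: [-0.8, -0.8, 0.0]
opening: 0.0855
grasp_force: 0.0
```

Request:
servo_tool(
  moves=[
    [0, 0, 0, 0],
    [0, 0, 0, 0],
    [0, 0, 0, 0],
    [0, 0, 0, 0],
    [0, 0, 0, 0],
    [0, 0, 0, 0],
    [0, 0, 0, 0],
    [0, 0, 0, 0],
    [0, 0, 0, 0],
  ],
  claw=1,
  force=35,
)

```text
time: 8.77
ee_pos: [0.457, 0.0646, 0.0069]
tcp_rot: [179.9, -0.0, 82.0]
wrist_force: [-1.7, -0.3, 5.8]
opening: 0.0554
grasp_force: 36.8
```

Request:
servo_tool(
  moves=[
    [0, 0, 1, 0],
    [0, 0, 4, 0],
    [0, 0, 7, 0],
    [0.4, -0.5, 9.5, 0],
    [1.2, -2, 10, 0],
    [2.4, -5, 10, 0],
    [4, -8.5, 10, 0],
    [5.6, -12, 10, 0],
    [6.9, -15, 10, 0],
    [7.7, -16.8, 10, 0],
    [8.05, -17.5, 9, 0],
    [8.05, -17.5, 6.5, 0],
    [8.05, -17.5, 4, 0],
    [8.05, -17.5, 2, 0],
    [8.05, -17.5, 0.8, 0],
    [8.05, -17.5, 0, 0],
    [8.05, -17.5, -0.15, 0],
    [8.05, -17.5, -0.25, 0],
    [8.05, -17.5, -0.25, 0],
    [8.05, -17.5, -0.25, 0],
  ],
)

```text
time: 10.43
ee_pos: [0.5373, -0.1103, 0.0037]
tcp_rot: [179.9, -0.0, 82.0]
wrist_force: [-0.4, 0.3, 1.0]
opening: 0.055
grasp_force: 38.5
```

Request:
servo_tool(
  moves=[
    [0, 0, 0, 0],
    [0, 0, 0, 0],
    [0, 0, 0, 0],
    [0, 0, 0, 0],
    [0, 0, 0, 0],
    [0, 0, 0, 0],
    [0, 0, 2, 0],
    [0, 0, 5, 0],
    [0, 0, 9, 0],
    [0, 0, 13, 0],
  ],
  claw=0,
)

```text
time: 11.27
ee_pos: [0.5358, -0.1103, 0.1336]
tcp_rot: [-179.9, -0.0, 82.0]
wrist_force: [1.2, 0.3, 0.4]
opening: 0.0852
grasp_force: 0.0
```

Request:
servo_tool(
  moves=[
    [-0.5, 3, 0, 0.12],
    [-1.2, 6.5, 0, 0.24],
    [-2, 10, 0, 0.36],
    [-2.7, 13.5, 0, 0.48],
    [-3.4, 17, 0, 0.6],
    [-4.1, 20.5, 0, 0.72],
    [-4.9, 24, 0, 0.84],
    [-5.7, 27.5, 0, 0.96],
    [-6.5, 31, 0, 1.08],
    [-7.3, 34.5, 0, 1.2],
    [-8.1, 38, 0, 1.32],
    [-8.8, 41.5, 0, 1.44],
    [-9.2, 43.2, 0, 1.56],
    [-9.2, 43.2, 0, 1.571],
    [-9.2, 43.2, -3, 1.571],
    [-9.2, 43.2, -6, 1.571],
    [-9.2, 43.2, -9, 1.571],
    [-9.2, 43.2, -11, 1.571],
    [-9.2, 43.2, -12, 1.571],
    [-9.2, 43.2, -12, 1.571],
  ],
)

```text
time: 12.93
ee_pos: [0.4436, 0.3202, 0.0106]
tcp_rot: [-179.8, -0.2, 171.9]
wrist_force: [0.1, 0.4, -0.2]
opening: 0.0855
grasp_force: 0.0
```

Request:
servo_tool(
  moves=[
    [0, 0, 0, 0],
    [0, 0, 0, 0],
    [0, 0, 0, 0],
    [0, 0, 0, 0],
    [0, 0, 0, 0],
    [0, 0, 0, 0],
    [0, 0, 0, 0],
    [0, 0, 0, 0],
    [0, 0, 0, 0],
    [0, 0, 0, 0],
    [0, 0, 0, 0],
  ],
  claw=1,
  force=25,
)

```text
time: 13.85
ee_pos: [0.4453, 0.322, 0.0143]
tcp_rot: [179.9, 0.1, 172.0]
wrist_force: [-1.0, -0.6, 6.6]
opening: 0.0371
grasp_force: 24.5
```

Request:
servo_tool(
  moves=[
    [0, 0, 1, 0],
    [0, 0, 4, 0],
    [0, 0, 7.5, 0],
    [0.2, -0.7, 10.5, 0],
    [0.7, -2.5, 11.5, 0],
    [1.4, -5, 12, 0],
    [2.3, -8, 12, 0],
    [3.3, -11.5, 12, 0],
    [4.3, -15, 12, 0],
    [5.3, -18.5, 12, 0],
    [6.3, -22, 12, 0],
    [7.3, -25.5, 12, 0],
    [8.3, -29, 12, 0],
    [9.3, -32.5, 12, 0],
    [10.3, -36, 12, 0],
    [11.3, -39.5, 12, 0],
    [12.3, -43, 12, 0],
    [13.3, -46.5, 12, 0],
    [14.2, -49.7, 12, 0],
    [14.9, -52.2, 12, 0],
  ],
)

```text
time: 15.52
ee_pos: [0.5939, -0.203, 0.1334]
tcp_rot: [-180.0, 0.0, 171.9]
wrist_force: [0.8, 1.1, -0.5]
opening: 0.037
grasp_force: 25.2
```

Request:
servo_tool(
  moves=[
    [0.4, -1.4, 0, 0],
    [0.5, -1.8, -1, 0],
    [0.5, -1.8, -3, 0],
    [0.5, -1.8, -6, 0],
    [0.5, -1.8, -8.5, 0],
    [0.5, -1.8, -10.5, 0],
    [0.5, -1.8, -11.5, 0],
    [0.5, -1.8, -12, 0],
    [0.5, -1.8, -12.15, 0],
    [0.5, -1.8, -12.25, 0],
    [0.5, -1.8, -12.25, 0],
    [0.5, -1.8, -12.25, 0],
  ],
)

```text
time: 16.52
ee_pos: [0.5992, -0.2184, 0.0114]
tcp_rot: [-180.0, 0.1, 172.0]
wrist_force: [0.1, 0.4, 1.6]
opening: 0.0368
grasp_force: 25.4
```

Request:
servo_tool(
  moves=[
    [0, 0, 0, 0],
    [0, 0, 0, 0],
    [0, 0, 0, 0],
    [0, 0, 0, 0],
    [0, 0, 0, 0],
    [0, 0, 0, 0],
    [0, 0, 2, 0],
    [0, 0, 5, 0],
    [0, 0, 9, 0],
    [0, 0, 13, 0],
  ],
  claw=0,
)

```text
time: 17.35
ee_pos: [0.5979, -0.2182, 0.141]
tcp_rot: [180.0, -0.1, 172.0]
wrist_force: [1.3, -0.9, 0.5]
opening: 0.0856
grasp_force: 0.0
```

Request:
servo_tool(
  moves=[
    [-1, 3, 0, -0.12],
    [-2.5, 6.5, 0, -0.24],
    [-4, 10, 0, -0.36],
    [-5.5, 13.5, 0, -0.48],
    [-7, 17, 0, -0.6],
    [-8.5, 20.5, 0, -0.72],
    [-9.5, 24, 0, -0.84],
    [-10.5, 27.5, 0, -0.96],
    [-11.5, 31, 0, -1.08],
    [-12.5, 34.5, 0, -1.2],
    [-13.5, 38, 0, -1.32],
    [-14.8, 41, 0, -1.44],
    [-15.4, 42.8, 0, -1.545],
    [-15.4, 42.8, 0, -1.545],
    [-15.4, 42.8, 0, -1.545],
  ],
)

```text
time: 18.6
ee_pos: [0.4442, 0.2105, 0.1404]
tcp_rot: [180.0, 0.0, 83.6]
wrist_force: [0.2, -0.8, -0.2]
opening: 0.0854
grasp_force: 0.0
```

```bash
cat > m2.py <<'E'
from h import *
ims={n:camera(n) for n in("top","side")}
for n in ims: cv2.imwrite(f"pics/{n}1.png",ims[n][...,::-1])
def mask2(im,o,roi):
    x0,y0,x1,y1=roi; a=cv2.resize(im[y0:y1,x0:x1].astype(np.float32),None,fx=S,fy=S,interpolation=cv2.INTER_CUBIC)
    r,g,b=a[...,0],a[...,1],a[...,2]
    return (~(g>1.25*r)).astype(np.uint8)   # not mat green
import h
h.M["block"]=[box(-27.5,27.5,-40,40,0,20)]
p0=dict(block=[.5235,-.207,-.14,.003],jar=[.5371,-.110,0,.003],pot=[.5988,-.2176,0,.003])
h.mask=mask2
R={}
for o in p0:
    for nm in("top","side","both"):
        I=ims if nm=="both" else {nm:ims[nm]}
        p,c=fit(o,I,p0[o],fixz=.003,pad=8); R[o,nm]=p
        print(o,nm,np.round(p[:2]*1e3,1),"yaw",round(np.degrees(p[2]),1),"cost",round(c,1))
a=np.radians(-7.9); u=np.array([np.cos(a),np.sin(a)]);v=np.array([-u[1],u[0]])
for nm in("top","side","both"):
    for o in("jar","pot"):
        d=(R[o,nm]-R["block",nm])[:2]*1e3; print(nm,o,"x,y in mat",np.round([d@u,d@v],1))
T=ims["top"][150:300,340:490]; Sd=ims["side"][180:255,290:430]
c=np.hstack([cv2.resize(T,(400,400),interpolation=cv2.INTER_CUBIC),cv2.resize(Sd,(400,400*75//140),interpolation=cv2.INTER_CUBIC) if 0 else cv2.copyMakeBorder(cv2.resize(Sd,(400,214),interpolation=cv2.INTER_CUBIC),0,186,0,0,cv2.BORDER_CONSTANT)])
cv2.imwrite("pics/c1.png",c[...,::-1])
E
python3 m2.py
```

```text
block top [ 522.1 -205.9] yaw -7.9 cost 14.6
block side [ 522.5 -205.3] yaw -8.2 cost 563.8
block both [ 522.  -205.8] yaw -8.0 cost 581.7
jar top [ 537.  -109.2] yaw 1.4 cost 153.3
jar side [ 538.2 -112.4] yaw 2.7 cost 600.4
jar both [ 537.6 -111.6] yaw 1.5 cost 754.8
pot top [ 598.8 -219.4] yaw 2.5 cost 300.8
pot side [ 600.9 -189.1] yaw 3.5 cost 632.1
pot both [ 599.1 -219.3] yaw 2.2 cost 941.1
top jar x,y in mat [ 1.6 97.8]
top pot x,y in mat [77.9 -2.8]
side jar x,y in mat [ 2.8 94.2]
side pot x,y in mat [75.4 26.8]
both jar x,y in mat [ 2.5 95.5]
both pot x,y in mat [78.2 -2.8]
```

View pics/c1.png

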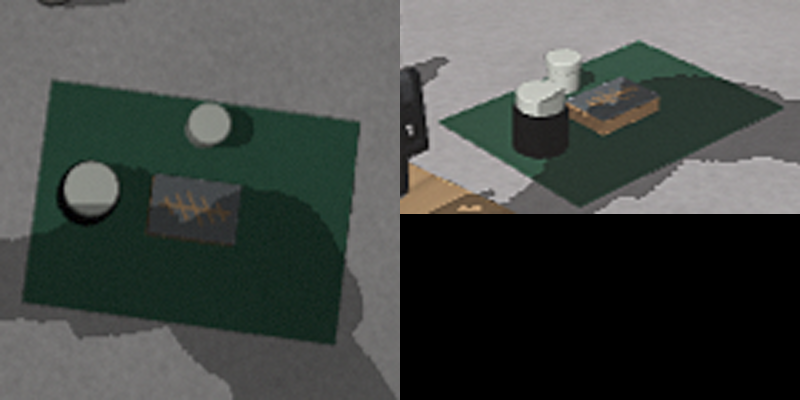

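The crop shows the block centred at (195,209), the jar to its left at (88,190) and the pot behind it at (209,124). The jar and pot masks picked up shadow and table, so I'll refit them on the bright lids only, in the top view.

```bash
cat > m3.py <<'E'
from h import *
import h,sys
k=sys.argv[1]
im=cv2.imread(f"pics/top{k}.png")[...,::-1]
h.M["jar"]=[cyl(24,40,60)];h.M["pot"]=[cyl(19,24,36)]
def mask3(im,o,roi):
    x0,y0,x1,y1=roi; a=cv2.resize(im[y0:y1,x0:x1].astype(np.float32),None,fx=S,fy=S,interpolation=cv2.INTER_CUBIC)
    return (a.min(2)>75).astype(np.uint8)
h.mask=mask3
a=np.radians(-7.9); u=np.array([np.cos(a),np.sin(a)]);v=np.array([-u[1],u[0]])
P={"0":dict(jar=[.4557,.0656,0,.006],pot=[.4451,.322,0,.006]),}.get(k,dict(jar=[.5371,-.110,0,.003],pot=[.5988,-.2176,0,.003]))
for o,p0 in P.items():
    p,c=fit(o,{"top":im},p0,fixz=p0[3],pad=4); d=(p[:2]*1e3-[522.1,-205.9]); print(o,np.round(p[:2]*1e3,1),round(c,1),"rel block",np.round([d@u,d@v],1))
E
python3 m3.py 0; python3 m3.py 1
python3 - <<'E'
import cv2
a=cv2.imread("pics/top1.png")
print(a[150+185:150+186].shape, [a[150+int(190/2.667),340+int(x/2.667)].tolist() for x in(75,90,110)],[a[150+int(211/2.667),340+int(90/2.667)].tolist()],[a[150+int(115/2.667),340+int(x/2.667)].tolist() for x in(60,130)])
E
```

```text
jar [456.7  66.2] 152.9 rel block [-102.2  260.6]
pot [445.1 323.4] 197.8 rel block [-149.   513.7]
jar [ 538.  -109.5] 34.6 rel block [ 2.5 97.7]
pot [ 598.5 -218.3] 126.1 rel block [77.4 -1.8]
(1, 640, 3) [[138, 144, 141], [138, 143, 141], [135, 142, 138]] [[95, 100, 97]] [[49, 61, 34], [46, 60, 33]]
```

```bash
python3 - <<'E'
from h import *
im=cv2.imread("pics/top0.png"); ims={"top":im[...,::-1]}
out=[]
for o,p,c in(("bin_a",[.4441,.202,np.radians(83.5),.006],(244,260)),("bin_b",[.5892,.3322,np.radians(32.3),.006],(192,201))):
    roi=(c[0]-26,c[1]-26,c[0]+26,c[1]+26); k=7.6
    a=cv2.resize(im[roi[1]:roi[3],roi[0]:roi[2]],None,fx=k,fy=k,interpolation=cv2.INTER_CUBIC)
    def dr(P,col):
        q=(proj("top",pose(np.array(P,float),p))-[roi[0]-.5,roi[1]-.5])*k; cv2.polylines(a,[np.round(q).astype(np.int32)],1,col,1)
    dr([[45.5,31,42],[-45.5,31,42],[-45.5,-31,42],[45.5,-31,42]],(0,0,255))
    for s in(1,-1):
        for fx in(26,-10):
            dr([[fx-4,s*26,2],[fx-4,s*33,2],[fx+4,s*33,2],[fx+4,s*26,2]],(0,255,0))
            dr([[fx-7,s*29,42],[fx-7,s*31,42],[fx+7,s*31,42],[fx+7,s*29,42]],(255,255,0))
    out.append(a)
cv2.imwrite("pics/ov.png",np.hstack(out))
E
```

```text
(no output)
```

View pics/ov.png

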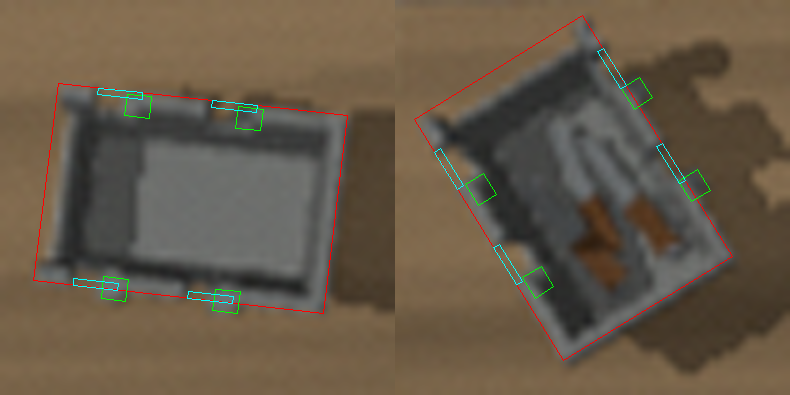

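The overlay shows both models sitting on the rims, slots and feet to within about 1 mm. Next I'll grip bin_a on the wall between the slots, 8 mm ahead of its origin.

Request:
servo_tool(
  moves=[
    [0, 0, -3, 0],
    [0, 0, -6, 0],
    [0, 0, -8.5, 0],
    [0, 0, -10.5, 0],
    [0, 0, -11.6, 0],
    [0, 0, -12.2, 0],
    [0, 0, -12.2, 0],
    [0, 0, -12.2, 0],
    [0, 0, -12.2, 0],
  ],
)

```text
time: 19.45
ee_pos: [0.4455, 0.2098, 0.0197]
tcp_rot: [179.9, -0.1, 83.5]
wrist_force: [0.9, 0.3, -0.3]
opening: 0.0854
grasp_force: 0.0
```

Request:
servo_tool(
  moves=[
    [0, 0, 0, 0],
    [0, 0, 0, 0],
    [0, 0, 0, 0],
    [0, 0, 0, 0],
    [0, 0, 0, 0],
    [0, 0, 0, 0],
    [0, 0, 0, 0],
    [0, 0, 0, 0],
  ],
  claw=1,
  force=25,
)

```text
time: 20.12
ee_pos: [0.4451, 0.2099, 0.0194]
tcp_rot: [179.9, -0.0, 83.5]
wrist_force: [-0.9, -0.6, 6.1]
opening: 0.061
grasp_force: 26.4
```

Request:
servo_tool(
  moves=[
    [0, 0, 0.5, 0],
    [0, 0, 2.5, 0],
    [0, 0, 5, 0],
    [0, 0, 8, 0.06],
    [0.3, 0.3, 10, 0.16],
    [0.8, 0.7, 11, 0.28],
    [1.5, 1.3, 11, 0.4],
    [2.4, 2.1, 11, 0.52],
    [3.4, 2.9, 11, 0.64],
    [4.4, 3.8, 11, 0.76],
    [5.4, 4.7, 11, 0.88],
    [6.4, 5.5, 11, 1.0],
    [7.4, 6.4, 11, 1.12],
    [8.4, 7.2, 11, 1.24],
    [9.4, 8.1, 11, 1.36],
    [10.4, 8.9, 11, 1.48],
    [11.4, 9.8, 11, 1.6],
    [12.3, 10.6, 11, 1.72],
    [13, 11.2, 11, 1.84],
    [13.5, 11.6, 11, 1.96],
  ],
)

```text
time: 21.78
ee_pos: [0.58, 0.3261, 0.1281]
tcp_rot: [-180.0, -0.0, -163.9]
wrist_force: [0.4, 0.6, -1.1]
opening: 0.0615
grasp_force: 27.6
```

Request:
servo_tool(
  moves=[
    [0.15, 0.1, 0, 0.11],
    [0.25, 0.2, 0, 0.2],
    [0.25, 0.2, 0, 0.26],
    [0.25, 0.2, 0, 0.288],
    [0.25, 0.2, -1, 0.288],
    [0.25, 0.2, -3, 0.288],
    [0.25, 0.2, -4.5, 0.288],
    [0.25, 0.2, -5.5, 0.288],
    [0.25, 0.2, -6, 0.288],
    [0.25, 0.2, -6, 0.288],
    [0.25, 0.2, -6, 0.288],
  ],
)

```text
time: 22.7
ee_pos: [0.5822, 0.3276, 0.0686]
tcp_rot: [-180.0, 0.0, -147.8]
wrist_force: [0.1, -1.4, -0.1]
opening: 0.0617
grasp_force: 27.6
```

```bash
python3 - <<'E'
from h import *
print({k:np.round(v,4) for k,v in get_obs().items() if k in("ee_pos","tcp_rot","opening","grasp_force","wrist_force")})
ims={n:camera(n) for n in("top","side")}
for n in ims: cv2.imwrite(f"pics/{n}2.png",ims[n][...,::-1])
o=[]
for n,(x,y),w in(("top",(195,200),(40,50)),("side",(195,280),(55,68))):
    a=ims[n][y-w[1]:y+w[1],x-w[0]:x+w[0],::-1]; o.append(cv2.resize(a,(390,int(390*w[1]/w[0])),interpolation=cv2.INTER_CUBIC)[:480])
h=min(len(i) for i in o); cv2.imwrite("pics/c2.png",np.hstack([i[:h] for i in o]))
E
```

```text
{'ee_pos': array([0.5822, 0.3276, 0.0686]), 'tcp_rot': array([-1.799981e+02,  7.800000e-03, -1.477524e+02]), 'wrist_force': array([ 0.0763, -1.4285, -0.0634]), 'grasp_force': np.float64(27.6072), 'opening': np.float64(0.0617)}
```

View pics/c2.png

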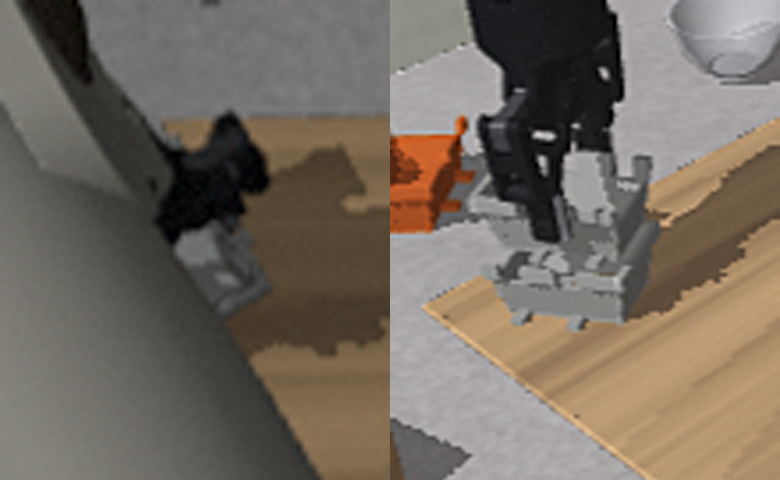

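The empty bin hovers about 7 mm above bin_b's rim, lined up and with its front the opposite way. Lowering it now.

Request:
servo_tool(
  moves=[
    [0, 0, -0.2, 0],
    [0, 0, -0.4, 0],
    [0, 0, -0.55, 0],
    [0, 0, -0.65, 0],
    [0, 0, -0.7, 0],
    [0, 0, -0.7, 0],
    [0, 0, -0.7, 0],
  ],
)

```text
time: 23.38
ee_pos: [0.5822, 0.3276, 0.0616]
tcp_rot: [180.0, 0.0, -147.7]
wrist_force: [-1.4, -0.5, 0.9]
opening: 0.0618
grasp_force: 27.8
```

Request:
servo_tool(
  moves=[
    [0, 0, -0.03, 0],
    [0, 0, -0.06, 0],
    [0, 0, -0.06, 0],
    [0, 0, -0.06, 0],
  ],
)

```text
time: 23.72
ee_pos: [0.5823, 0.3277, 0.0615]
tcp_rot: [-180.0, 0.0, -147.7]
wrist_force: [-1.5, -0.9, 6.0]
opening: 0.0613
grasp_force: 28.1
```

Contact came at TCP z 61.5 mm against 61.4 expected, so the bin is standing on the rim. Releasing.

Request:
servo_tool(
  moves=[
    [0, 0, 0, 0],
    [0, 0, 0, 0],
    [0, 0, 0, 0],
    [0, 0, 0, 0],
    [0, 0, 0, 0],
    [0, 0, 0, 0],
    [0, 0, 0.5, 0],
    [0, 0, 1.5, 0],
    [0, 0, 3.5, 0],
    [0, 0, 6, 0],
    [0, 0, 9, 0],
    [-2, -2, 11, 0],
    [-5, -5, 11, 0],
    [-8, -8, 11, 0],
    [-11, -11, 11, 0],
    [-14, -14, 11, 0],
    [-16, -18, 11, 0],
    [-18, -21, 11, 0],
    [-18, -22, 11, 0],
    [-18, -22, 11, 0],
  ],
  claw=0,
)

```text
time: 25.38
ee_pos: [0.4017, 0.1057, 0.1726]
tcp_rot: [-179.9, 0.2, -147.9]
wrist_force: [0.1, 0.3, -0.2]
opening: 0.0853
grasp_force: 0.0
```

```bash
python3 - <<'E'
from h import *
ims={n:camera(n) for n in("top","side")}
for n in ims: cv2.imwrite(f"pics/{n}3.png",ims[n][...,::-1])
B=[uv2w("top",q,.006) for q in((165.5,175),(326.5,172.5),(328.5,288),(165,291.5))]
for z in(.048,):
    p,c=fit("bin_a",{"top":ims["top"]},[.5892,.3322,np.radians(212.3),z],fixz=z); print("a top",np.round(p[:2]*1e3,1),np.degrees(p[2]).round(1),c)
o=[]
for n,(x,y),w in(("top",(192,201),(28,34)),("side",(195,275),(42,51))):
    a=ims[n][y-w[1]:y+w[1],x-w[0]:x+w[0],::-1]; o.append(cv2.resize(a,(390,470),interpolation=cv2.INTER_CUBIC))
    k=390/(2*w[0])
    for pp,P,col in((p,[[45.5,31,42],[-45.5,31,42],[-45.5,-31,42],[45.5,-31,42]],(0,0,255)),([.5892,.3322,np.radians(32.3),.006],[[45.5,31,42],[-45.5,31,42],[-45.5,-31,42],[45.5,-31,42]],(0,255,0))):
        q=(proj(n,pose(np.array(P,float),pp))-[x-w[0]-.5,y-w[1]-.5])*k; cv2.polylines(o[-1],[np.round(q).astype(np.int32)],1,col,1)
cv2.imwrite("pics/c3.png",np.hstack(o))
E
```

```text
a top [587.2 330.3] 212.8 1969.5
```

View pics/c3.png

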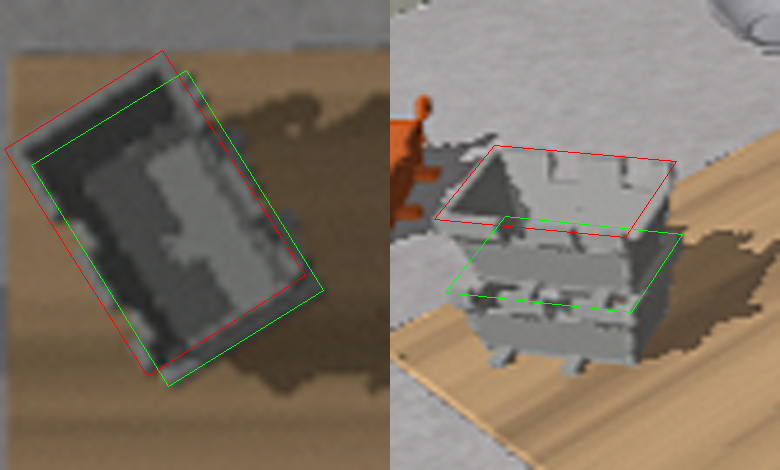

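View pics/side3.png

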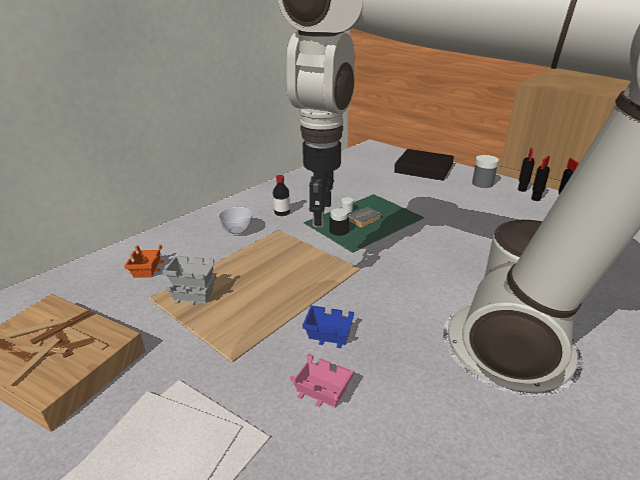

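The upper bin stands level on the rim in the side view (around (190,262)), and bin_b hasn't moved. I'll refit the upper bin with the table outside the board masked out.

```bash
python3 - <<'E'
from h import *
import h
ims={n:cv2.imread(f"pics/{n}3.png")[...,::-1] for n in("top","side")}
B=[uv2w("top",q,.006) for q in((166.5,176),(325.5,173.5),(327.5,287),(166,290.5))]
A=h.M["bin_a"]; q=np.array([-1,-1,1.])
# joint: two-bin stack, the lower at bin_b's measured pose, the upper free
lo=np.array([.5892,.3322,np.radians(32.3),.006])
r0=h.render
def rr(n,o,p,roi): return r0(n,"bin_a",p,roi)|r0(n,"bin_b",LO,roi)
h.render=rr
for tag,d in(("lower as measured",0),):
    LO=lo
    for nm in("top","side"):
        p,c=fit("bin_a",{nm:ims[nm]},[.5892,.3322,np.radians(212.3),.048],fixz=.048,B=B,pad=10); print(nm,np.round(p[:2]*1e3,1),np.degrees(p[2]).round(1),round(c))
h.render=r0
# the upper hides the lower: test the lower with the upper fixed
UP=np.array([.5892,.3322,np.radians(212.3),.048])
h.render=lambda n,o,p,roi: r0(n,"bin_a",p,roi)|r0(n,"bin_b",UP,roi)
for nm in("top","side"):
    p,c=fit("bin_a",{nm:ims[nm]},lo,fixz=.006,B=B,pad=10); print("lower",nm,np.round(p[:2]*1e3,1),np.degrees(p[2]).round(1),round(c))
E
```

```text
top [587.6 330.9] 212.5 29
side [591.3 327.4] 215.2 26
lower top [589.2 332.3] 32.9 50
lower side [589.8 332.9] 32.0 33
```

```bash
python3 -c "
from workcell import *
print(job_done())"
```

```text
the job is handed in; nothing more can be done
None
```

The job is handed in at about 25 s of the 112 s: the block, jar and pot are on the mat within about 3 mm of their places, the empty bin stands level on the gouge bin facing the opposite way (about 2 mm off centre by the camera fit), bin_b, the tub and the bottle look undisturbed, and the gripper is open and clear.

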